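# Shut the box drawer and tighten its wing screw

## Robot

A 6-joint arm with a two-finger parallel gripper is mounted at the origin on the work surface. World frame = base frame: x ahead of the robot, y to its left, z up, the work surface at z = 0. Lengths are in mm, angles in rad, forces in N, time in s.
With the tool pointing down it reaches from about 300 to 775 mm from the base axis. Payload 14.6 kg.
Tool frame: the origin (TCP) lies on the centre line of the jaws, within the pads' length; the fingertips stand 11 mm ahead of it and the grasp point (between the pads) lies 8 mm behind it; x points along the fingers, y is the direction in which the jaws open and shut, and the axes are right-handed (so a half turn about x gives the same grasp; the last joint's range is limited). The gripper opens to 94 mm and grips with 3 to 60 N. Pads are 16 mm wide; open, the fingers measure 119 mm over their backs; the gripper's body (75 mm by 177 mm) begins 78 mm behind the grasp point.
Start: joints at [-1.301, 0.3, 1.521, -0, 1.321, -0.067], TCP at [181.75, -519.091, 179.846] pointing down, gripper open.
Joint ranges: [-3.03, 3.03], [-0.79, 2.21], [0.23, 2.52], [-1.04, 4.18], [0, 3.07], [-2.55, 2.55]. Speed limits (rad/s): [2.22, 2.22, 2.57, 3.14, 3.14, 3.14].

## Interface

Orientations are given as [roll, pitch, yaw] about the fixed x, y, z axes, in that order (R = Rz(yaw) Ry(pitch) Rx(roll)).
In Python, from cell import manip gives the robot as it stands.
- The arm moves only by the shell command python3 -m handwheel 'ROWS' [OPENING] [FORCE]. ROWS is JSON, a list of rows, each a list of 2 entries, a list of its own where there are three numbers: the shift along the tool's x, y, z in mm, then the turn about the tool's x in rad. In form: [[[x, y, z], spin], ...]. A call has exactly 10 rows; each row shifts and turns the commanded pose from where the row before left it, along the tool's axes as they then stand; what a row does not reach is not made up. A row lasts 1/8 s, in which the tool goes at most 62.5 mm and 10.7 degrees, less where a joint would pass 70% of its speed; a pose out of reach is approached as far as the arm can. A call with a gripper value outside its range is refused whole. OPENING is the closure in counts, from 0 (fully open) to 255 (shut), set as the call begins (- or left out, the last holds). The fingers move at their own pace and stop on an object; FORCE is the grip in N (left out, the last holds). Time passes only in rows, so rows that do not move let the fingers close, or fill a call up. It gives the time, the measured TCP pose, the force and the opening at its end, in the units of the state.
- manip.read_state(): the state, without advancing time (a new reading comes with each control period).
- manip.camera(name): name is "scene" or "top"; returns a dict with "pixels" (400x640x3 uint8, red, green, blue), "z_map" (400x640 float32, mm along the optical axis (not along the pixel's ray), 0 where there is no reading), "mtx" (3x3 intrinsics, pixels), "k1" (the pictures are not rectified: a ray, as slopes to the right and down, at radius r is drawn at 1 + k1 r^2 times it, then the intrinsics apply), "xyz" and "orientation" of the camera in the world. Camera axes: x right, y up, looking along -z (the intrinsics and any distortion apply to the point x, -y, -z); pixel columns grow to the right and rows downward; lengths in mm; the calibration is good to about 2 mm. A picture is of the moment at which its call begins.
- manip.sign_off(): hands the job in, once; it reports no verdict.
Trained networks look in the newest picture that a camera, given by its name, has taken for a name from the list of things; names that differ only in an ending like _2 or _b are one class to them, and where a whole thing is asked for, a point or a joint stands for the part that bears it (a point fixed in the world has none). Each returns a list of dicts, best first, with "confidence" (0 to 1); they miss things now and then, are a little off and sometimes report something else, mostly with a low value. They report only what shows in the picture. A call takes as long as a camera call. They do not tell look-alikes from the thing itself.
- manip.cut_out(target, camera): "region" (400x640 bool, what is visible of it) and "centre" ([column, row] in pixels, amid what is visible of it).
The state is a dict: "clock": time; "joints": joint angles; "qd": joint speeds; "effort": joint torques, N m; "eef_pos": TCP position; "eef_rot": TCP orientation; "wrist_force": force on the tool from outside, world axes, zero at the start; "moment": the same for the moment, N m; "finger_gap": finger opening in mm.
Only numpy, scipy, OpenCV 4.12 (cv2) and the standard library are available. Lean on these libraries where they do the work, as an engineer would, in place of code of your own. Each camera call takes 0.05 s, during which the arm holds its last target. There are 200 camera calls.

## Task

Lock up the small wooden box on the bench: with your fingertips push its half-open drawer fully shut, then turn the wing screw on the box's top clockwise (seen from above) by repeated strokes on its wings until it stops, tight. Only push: grip neither the drawer nor the wings, do not lift or shove the box, leave the other things where they are, and finish with the hand clear.

Things in the scene. Friction and masses are not known exactly. Their poses are not given: they have to be found in the camera images.
- box: Wooden box standing loose on the bench, 180 (x) x 150 (y) x 75 mm high, about 2 kg; friction holds it against roughly 10 N. Origin: centre of its underside; z up; the drawer opens towards its -x, the robot's side. The wing screw stands on its flat top at x = +20, y = 0 mm, the rail behind it. It has no other fixings.
- rail (a point): Middle of the dark wooden rail's inner face (-x side) at its top edge. The rail stands on the box's top, 24 mm high, 16 mm thick, full width along the box's y, inner face at x = +60 mm. The wings pass it by 8 mm and no finger fits between: stroke the wings only on the drawer side of the screw and at its two sides.
- drawer (a joint): How far the drawer is open, m: 0 = fully shut, starts 0.035 to 0.06. Slides with about 1.5 N of friction and stays where it is left.
- drawer_face (a point): Centre of the drawer's flat front face, 38 mm above the bench. The front is a wooden board 150 wide x 58 high (from 9 to 67 mm above the bench), 8 mm thick, with a small dark round inlay, no handle. Same axes as the box: push along +x. Shut, it lies 102 mm in front of the box's origin.
- drawer_front: The board of the drawer's front, its outer side. Origin as that of the box when shut.
- drawer_lining: The lining on the inner side of the drawer's front board (6 mm thick; with the board 14 mm). Fingers on both board and lining mean that the drawer is gripped. Origin as that of the box when shut.
- screw (a joint): Turn of the wing screw about the vertical, rad, growing clockwise seen from above (tightening). At 0 and 6.28 the wings lie along the box's y; at q they are turned clockwise by q from there. Starts at 0.2 to 2.9 and stops, tight, at 6.28 (half a turn to nearly a full turn is left). Friction 0.03 N m holds it where it is left; it sinks 0.5 mm per rad.
- screw_top (a point): Point on the screw's axis level with the top of its wings, 106 to 109 mm above the bench. Steel wing screw, 64 mm across two flat upright wings; each runs from the hub (radius 8 to 11 mm) to 32 mm from the axis, 22 mm high (lower edge 9 to 12 mm above the box's top), 9 mm thick over its raised thumb pads.
- wing_face_a: The two thumb pads on one side of the wings (from 9 to 30 mm from the axis), that towards the box's +x when the screw is at 0. Origin on the screw's axis, 30 mm below the top of the wings; its y runs along the wings.
- wing_face_b: The two thumb pads on the other side of the wings. Fingers on both sides at once mean that the screw is gripped. Origin as for wing_face_a.
- comb: Bystander: plastic comb lying flat, 160 x 34 x 5 mm, to the right of the open drawer (box's -y). Origin: its middle, underside.
- mirror: Bystander: round steel hand mirror lying flat, disc 104 mm across, 8 mm thick, handle 100 mm long along its x. Origin: centre of the disc, underside.
- tin: Bystander: round hairpin tin with twist cap, 62 mm across, 50 mm high, beside the box. Origin: centre of its underside.
- dish: Bystander: ceramic bangle dish, 96 mm across, 30 mm high, beside the box. Origin: centre of its underside.
- pot: Bystander: small cream jar, 50 mm across, 45 mm high, behind the box. Origin: centre of its underside.
- varnish: Bystander: nail varnish bottle, 34 mm across, 58 mm high, behind the box. Origin: centre of its underside.
Not all that is in view belongs to the job. What is shaped like the box but orange or pink is not meant.

How it is judged:
By the outcome, as a careful person would: the job done as asked, in the order asked, and still so for the second after the job is handed in, with the robot touching nothing.
It also fails if it takes over 72 s, if anything falls off the work surface, if the arm or the gripper's body presses on something with over 40 N, if the wrist force passes 120 N, or if a joint passes its speed limit or range.

## Working session

There is one attempt and no reset: what is moved stays moved. The work goes in short steps, Python scripts to look and compute and a shell command to move; the robot and the scene stay as the last step left them, time stands still between calls to the robot, and variables do not carry over. Pictures are saved under pics/ and viewed, about 8 in all and at most 12, crops included, and the job is handed in when it is done.

```bash
mkdir -p pics; ls; cat > h.py <<'E'
import numpy as np, cv2
from scipy.spatial.transform import Rotation as R
from cell import manip
def pts(c):
    K=np.array(c["mtx"]);v,u=np.mgrid[0:400,0:640]
    d=np.array([c["k1"],0,0,0,0.])
    n=cv2.undistortPoints(np.stack([u.ravel(),v.ravel()],1).astype(np.float64)[:,None],K,d)[:,0]
    z=c["z_map"].ravel().astype(float)
    P=np.stack([n[:,0]*z,-n[:,1]*z,-z],1)
    o=np.array(c["orientation"])
    Rm=o if o.shape==(3,3) else R.from_euler("xyz",o).as_matrix()
    W=P@Rm.T+np.array(c["xyz"]); W[z==0]=np.nan
    return W.reshape(400,640,3)
def save(c,n,crop=None,s=1):
    im=c["pixels"][:,:,::-1]
    if crop: a,b,x,y=crop; im=im[b:y,a:x]
    cv2.imwrite("pics/"+n,cv2.resize(im,None,fx=s,fy=s,interpolation=cv2.INTER_CUBIC))
E
python3 - <<'E'
from h import *
for n in("scene","top"):
    c=manip.camera(n);save(c,n+"0.png");W=pts(c);np.save(n+"0.npy",W)
    print(n,c["xyz"],c["orientation"],c["k1"],c["mtx"][0][0])
    for t in("box","drawer_front","drawer","screw","rail","wing_face_a","comb","mirror","tin","dish","pot","varnish"):
        try:
            for r in manip.cut_out(t,n)[:3]:
                p=W[r["region"]];print(t,round(r["confidence"],2),np.round(r["centre"]),r["region"].sum(),np.round(np.nanmedian(p,0)),np.round(np.nanpercentile(p,98,axis=0)))
        except Exception as e: print(t,e)
print(manip.read_state())
E
```

```text
pics
scene [1114.65345744  517.19814162  748.43515865] [0.90354097 0.00549571 2.30205246] 0.03449207233376076 436.37148273588343
box 0.88 [222. 196.] 4027 [ 629. -263.   75.] [ 693. -226.  102.]
box 0.85 [342. 265.] 7621 [611. 101.  75.] [694. 172. 101.]
box 0.59 [480. 220.] 5423 [280. 267.  75.] [352. 352. 102.]
drawer_front 0.84 [376. 224.] 526 [442.  79.  58.] [458. 134.  69.]
drawer 0.91 [369. 227.] 1162 [449.  67.  48.] [485. 133.  70.]
screw 0.73 [218. 180.] 225 [ 614. -303.   99.] [ 641. -295.  110.]
screw 0.71 [476. 203.] 218 [266. 239. 100.] [276. 268. 111.]
screw 0.69 [331. 253.] 210 [622.  90. 100.] [632. 118. 111.]
rail 0.93 [218. 194.] 4135 [ 629. -263.   75.] [ 693. -226.  102.]
rail 0.89 [483. 219.] 5451 [278. 267.  75.] [352. 353. 102.]
rail 0.82 [340. 261.] 7592 [612. 101.  75.] [694. 172. 101.]
wing_face_a 0.56 [478. 204.] 73 [271. 252. 101.] [277. 266. 107.]
wing_face_a 0.43 [214. 180.] 73 [ 621. -302.   99.] [ 639. -295.  108.]
wing_face_a 0.39 [330. 256.] 69 [623.  97. 100.] [632. 114. 107.]
comb 0.87 [298. 214.] 524 [ 501. -128.    5.] [ 571. -104.    8.]
mirror
[... 1789 characters left out ...]
6.  51.  42.] [772.  74.  49.]
{'clock': 1.3, 'joints': array([-1.30062079e+00,  2.99912915e-01,  1.52099720e+00, -1.18819018e-05,
        1.32071283e+00, -6.65778149e-02]), 'qd': array([ 3.00762535e-04, -4.65557335e-04,  2.85756716e-04,  8.57005833e-05,
       -1.11848282e-04, -4.43024356e-04]), 'effort': array([-9.38571575e-04, -5.31669116e+01, -3.52918375e+01,  7.08913151e-02,
        2.13339116e-02,  5.56310522e-05]), 'eef_pos': array([ 181.73547244, -519.09306549,  179.8396807 ]), 'eef_rot': array([-1.27411792,  1.57076393,  2.20423103]), 'wrist_force': array([ 0.08012926, -0.47656695, -0.17846389]), 'moment': array([0.0572798 , 0.05006453, 0.01671516]), 'finger_gap': 94.10371035374192}
```

```bash
python3 - <<'E'
from h import *
a=cv2.imread("pics/scene0.png")[140:360,180:520];b=cv2.imread("pics/top0.png")[90:310,200:400]
a=cv2.resize(a,None,fx=1.6,fy=1.6,interpolation=2) ;b=cv2.resize(b[20:190],None,fx=2.2,fy=2.2,interpolation=2)
cv2.imwrite("pics/a.png",a);cv2.imwrite("pics/b.png",b)
E
```

```text
(no output)
```

View pics/a.png

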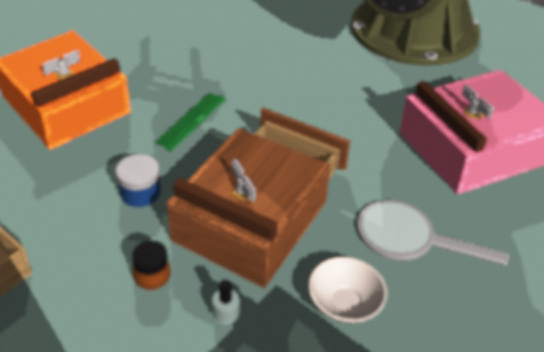

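View pics/b.png

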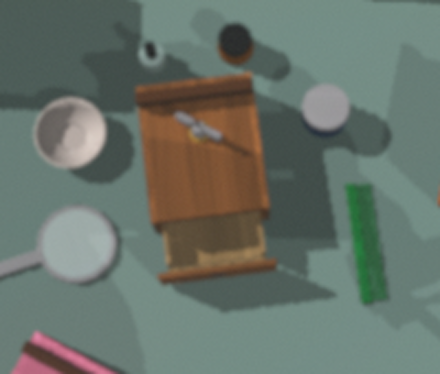

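The brown box is in the middle (top-view crop column about 205, row 155), with its drawer open toward the robot. Orange and pink decoys stand to the sides. Next I fit the pose.

```bash
cat > fit.py <<'E'
from h import *
def near(W,c=(580,85),r=170): return (np.hypot(W[...,0]-c[0],W[...,1]-c[1])<r)
def rect(P):
    (c,s,a)=cv2.minAreaRect(P[:,:2].astype(np.float32)); return np.round(c,1),np.round(s,1),round(a,2)
E
python3 - <<'E'
from fit import *
for n in("scene","top"):
    W=np.load(n+"0.npy");m=near(W)
    z=W[...,2]
    for nm,lo,hi in(("top",72,78),("rail",95.5,104),("drawer",60,71)):
        k=(m&(z>lo)&(z<hi)).astype(np.uint8)
        if nm!="rail":k=cv2.morphologyEx(k,cv2.MORPH_OPEN,np.ones((2,2)))
        q,l,s,_=cv2.connectedComponentsWithStats(k)
        for i in np.argsort(-s[1:,4])[:3]+1:
            if s[i,4]<30: continue
            P=W[l==i];print(n,nm,len(P),np.round(P.mean(0),1),rect(P))
    hub=m&(z>83)&(z<115)&(W[...,0]<640)&(W[...,0]>575)
    P=W[hub];print("screw",len(P));print(np.round(P[np.argsort(P[:,1])][::max(1,len(P)//30)]).astype(int).tolist())
E
```

```text
scene top 2552 [nan nan nan] (array([569.5,  80. ]), array([189.5, 142.2]), 13.59)
scene top 483 [nan nan nan] (array([677.6, 102.8]), array([ 26.4, 147. ]), 13.82)
scene rail 480 [664.5 101.6  99.2] (array([663.9,  98.9]), array([ 18.4, 147.7]), 9.38)
scene rail 61 [620.1  91.4  99.9] (array([618.8,  91.1]), array([60.4, 11.5]), 61.92)
scene drawer 255 [443.1  66.2  63.4] (array([437.7,  70.8]), array([ 77.8, 140.2]), 41.3)
scene drawer 229 [nan nan nan] (array([684.5, 105.4]), array([ 27.5, 148.9]), 19.11)
scene drawer 43 [578.1 159.   57.7] (array([574.2, 158.4]), array([64. ,  2.1]), 10.61)
screw 188
[[607, 62, 106], [609, 63, 97], [607, 65, 106], [608, 68, 105], [611, 71, 106], [613, 73, 103], [609, 75, 110], [616, 78, 100], [611, 79, 108], [614, 82, 101], [615, 84, 100], [614, 85, 100], [616, 86, 105], [620, 88, 101], [625, 89, 93], [624, 91, 87], [622, 92, 102], [610, 93, 100], [623, 96, 105], [625, 97, 96], [625, 100, 94], [627, 102, 100], [623, 104, 111], [626, 106, 108], [628, 108, 105], [628, 111, 109], [633, 112, 100], [632, 115, 98], [630, 116, 92], [626, 117, 107], [627
[... 417 characters left out ...]
), array([36.8, 13.9]), 45.82)
top drawer 60 [433.7 104.1  60.2] (array([434.6, 104.6]), array([ 5.3, 56.7]), 9.71)
screw 108
[[604, 61, 98], [603, 64, 101], [604, 66, 107], [602, 67, 93], [607, 69, 106], [605, 72, 103], [604, 72, 98], [612, 75, 109], [608, 78, 104], [617, 78, 102], [611, 81, 101], [612, 83, 105], [619, 84, 101], [619, 87, 101], [611, 87, 89], [614, 89, 100], [610, 89, 91], [611, 92, 98], [610, 92, 94], [623, 93, 97], [615, 94, 104], [610, 95, 92], [623, 97, 107], [620, 98, 97], [621, 100, 113], [619, 101, 99], [622, 103, 111], [619, 103, 99], [621, 106, 104], [622, 108, 107], [627, 111, 112], [632, 112, 104], [625, 114, 108], [630, 115, 99], [630, 117, 110], [611, 140, 83]]
```

```bash
cat >> fit.py <<'E'
yaw=np.radians(9.7); ex=np.array([np.cos(yaw),np.sin(yaw)]); ey=np.array([-ex[1],ex[0]]); O=np.array([597.,87.2])
def b2w(x,y): return O+x*ex+y*ey
def st(s=None):
    s=s or manip.read_state(); M=R.from_euler("xyz",s["eef_rot"]).as_matrix(); p=s["eef_pos"]; d=p[:2]-O
    print("t",round(s["clock"],2),"p",np.round(p,1),"box",np.round([d@ex,d@ey],1),"toolx",np.round(M[:,0],3),"psi_y box deg",round(np.degrees(np.arctan2(M[1,1],M[0,1])-yaw),1),"F",np.round(s["wrist_force"],2),"M",np.round(s["moment"],2),"gap",round(s["finger_gap"],1),"j",np.round(s["joints"],2))
    return p,M
def to(x,y,z):  # shift in tool axes to reach box-frame xy, world z
    p,M=st(); t=np.r_[b2w(x,y),z]; print("shift",np.round(M.T@(t-p),1))
E
python3 - <<'E'
from fit import *
st()
for n in("scene","top"):
    W=np.load(n+"0.npy");m=near(W)&(W[...,2]>20)&(W[...,2]<75)
    P=W[m][:,:2]-O; a=P@ex;b=P@ey;k=(a<-135)&(a>-175)
    print(n,np.round(np.percentile(a[k],[0,2,5,20,50,80]),1),np.round(np.percentile(b[k],[1,99]),1))
    m=near(W)&(W[...,2]>76)
    P=W[m][:,:2]-O;k=(W[m][:,2]>95)&(P@ex>52);print(np.round(np.percentile(P[k]@ex,[1,10,50,90,99]),1),np.round(np.percentile(P[k]@ey,[0.5,99.5]),1))
E
cat > /dev/null; python3 -m handwheel '[[[0,0,0],0.1],[[0,0,0],0],[[0,0,0],0],[[0,0,0],0],[[0,0,0],0],[[0,0,0],0],[[0,0,0],0],[[0,0,0],0],[[0,0,0],0],[[0,0,0],0]]' 255 20
python3 -c "from fit import *;st()"
```

```text
t 1.3 p [ 181.7 -519.1  179.8] box [-511.5 -527.7] toolx [-0.  0. -1.] psi_y box deg -80.4 F [ 0.08 -0.48 -0.18] M [0.06 0.05 0.02] gap 94.1 j [-1.3   0.3   1.52 -0.    1.32 -0.07]
scene [-162.4 -159.5 -157.4 -154.3 -151.4 -147.2] [-72.3  73.7]
[59.8 62.3 69.4 75.1 76.4] [-73.1  73.5]
top [-160.3 -159.8 -159.7 -159.2 -156.7 -148.5] [-73.7  72.3]
[59.7 61.5 67.7 73.9 76.2] [-74.3  73.9]
clock: 2.55
eef_pos: [181.8, -519.1, 179.8]
eef_rot: [1.495, 1.571, -1.41]
wrist_force: [0.7, -0.4, 0.6]
finger_gap: 0.5
t 2.55 p [ 181.8 -519.1  179.8] box [-511.4 -527.7] toolx [ 0. -0. -1.] psi_y box deg -86.1 F [ 0.68 -0.42  0.62] M [ 0.    0.01 -0.03] gap 0.5 j [-1.3   0.3   1.52 -0.    1.32  0.03]
```

```bash
python3 -c "
from fit import *
to(-195,0,180)"
```

```text
t 2.55 p [ 181.8 -519.1  179.8] box [-511.4 -527.7] toolx [ 0. -0. -1.] psi_y box deg -86.1 F [ 0.68 -0.42  0.62] M [ 0.    0.01 -0.03] gap 0.5 j [-1.3   0.3   1.52 -0.    1.32  0.03]
shift [-2.000e-01 -5.051e+02 -3.514e+02]
```

```bash
python3 -m handwheel '[[[0,-50.5,-35.1],0],[[0,-50.5,-35.1],0],[[0,-50.5,-35.1],0],[[0,-50.5,-35.1],0],[[0,-50.5,-35.1],0],[[0,-50.5,-35.1],0],[[0,-50.5,-35.1],0],[[0,-50.5,-35.1],0],[[0,-50.5,-35.1],0],[[0,-50.5,-35.1],0]]'
python3 -m handwheel '[[[0,0,0],0.068],[[0,0,0],0],[[30,0,0],0],[[30,0,0],0],[[30,0,0],0],[[20,0,0],0],[[0,0,0],0],[[0,0,0],0],[[0,0,0],0],[[0,0,0],0]]'
python3 -c "
from fit import *
to(-172,0,39)"
```

```text
clock: 3.8
eef_pos: [405.0, 56.3, 180.2]
eef_rot: [2.889, 1.57, -0.016]
wrist_force: [1.6, -1.0, 0.1]
finger_gap: 0.6
clock: 5.05
eef_pos: [404.8, 54.1, 70.4]
eef_rot: [2.995, 1.57, 0.023]
wrist_force: [0.4, -0.7, 0.4]
finger_gap: 0.2
t 5.05 p [404.8  54.1  70.4] box [-195.1   -0.2] toolx [ 0.001  0.    -1.   ] psi_y box deg -90.0 F [ 0.41 -0.67  0.36] M [-0.    0.04 -0.02] gap 0.2 j [ 0.04  0.12  2.02 -0.    1.    1.45]
shift [ 31.4  -0.2 -23. ]
```

```bash
python3 -m handwheel '[[[15.5,0,0],0],[[16,0,0],0],[[0,0,-12],0],[[0,0,-10],0],[[0,0,-4],0],[[0,0,-4],0],[[0,0,-4],0],[[0,0,-4],0],[[0,0,-4],0],[[0,0,0],0]]'
python3 -m handwheel '[[[0,0,-5],0],[[0,0,-5],0],[[0,0,-5],0],[[0,0,-5],0],[[0,0,-5],0],[[0,0,-5],0],[[0,0,-3],0],[[0,0,0],0],[[0,0,0],0],[[0,0,0],0]]'
python3 -c "
from fit import *
to(-110,0,39)"
```

```text
clock: 6.3
eef_pos: [446.2, 61.3, 38.3]
eef_rot: [3.105, 1.57, 0.132]
wrist_force: [-0.4, -0.6, 0.7]
finger_gap: 0.9
clock: 7.55
eef_pos: [478.5, 66.7, 38.5]
eef_rot: [2.968, 1.57, -0.005]
wrist_force: [-0.4, -0.5, -0.3]
finger_gap: 0.3
t 7.55 p [478.5  66.7  38.5] box [-120.2   -0.2] toolx [ 0. -0. -1.] psi_y box deg -90.0 F [-0.37 -0.5  -0.35] M [0.01 0.06 0.02] gap 0.3 j [ 0.06  0.33  1.85 -0.    0.97  1.46]
shift [ -0.5  -0.2 -10.2]
```

```bash
python3 -m handwheel '[[[0,0,-2],0],[[0,0,-2],0],[[0,0,-2],0],[[0,0,-1],0],[[0,0,-1],0],[[0,0,0],0],[[0,0,0],0],[[0,0,0],0],[[0,0,0],0],[[0,0,0],0]]'
python3 - <<'E'
from fit import *
c=manip.camera("scene");save(c,"s1.png",(260,170,460,320),4);c2=manip.camera("top");W=pts(c2)
save(c2,"t1.png",(230,130,350,260),4)
to(-110,0,39)
for W in(pts(c),pts(c2)):
    m=near(W)&(W[...,2]>60)&(W[...,2]<73); P=W[m][:,:2]-O;a=P@ex;k=(a<-80)&(a>-140)&(abs(P@ey)<70);print(np.round(np.percentile(a[k],[2,10,50,90]),1))
    k=near(W)&(W[...,2]>95);P=W[k][:,:2]-O;k=(P@ex>52)&(P@ex<90);print(np.round(np.percentile(P[k]@ex,[1,50,99]),1),np.round(np.percentile(P[k]@ey,[0.5,99.5]),1))
E
```

```text
clock: 8.8
eef_pos: [485.4, 67.9, 38.2]
eef_rot: [-0.024, 1.568, -2.996]
wrist_force: [-8.7, -2.2, 5.9]
finger_gap: 0.5
t 8.9 p [485.4  67.9  38.2] box [-113.3   -0.2] toolx [-0.002 -0.    -1.   ] psi_y box deg -90.0 F [-7.94 -2.38  4.4 ] M [-0.3   1.54 -0.  ] gap 0.2 j [ 0.06  0.34  1.83 -0.    0.97  1.47]
shift [-0.8 -0.2 -3.3]
[-105.4 -103.7 -100.1  -97.7]
[60.3 69.4 76.4] [-73.   73.6]
[-99.  -98.6 -96.9 -94.8]
[59.6 67.8 76.8] [-73.4  74.3]
```

View pics/s1.png

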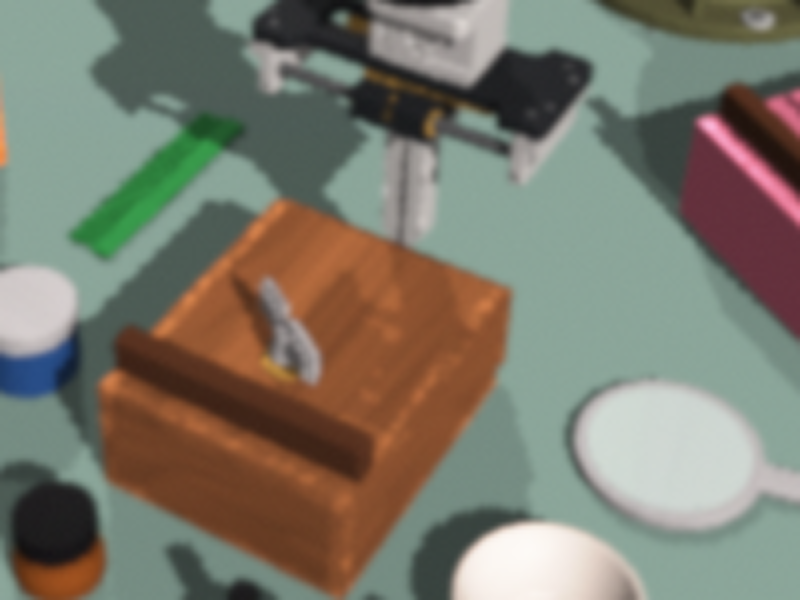

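The drawer is against its stop (8.7 N) and the box has not moved. I'm backing off, lifting and re-orienting.

```bash
python3 -m handwheel '[[[0,0,3],0],[[0,0,8],0],[[0,0,8],0],[[-35,0,0],0],[[-40,0,0],0],[[-40,0,0],0],[[0,0,0],-0.17],[[0,0,0],-0.17],[[0,0,0],-0.17],[[0,0,0],-0.17]]'
python3 -m handwheel '[[[0,0,0],-0.17],[[0,0,0],-0.17],[[0,0,0],-0.17],[[0,0,0],-0.17],[[0,0,0],-0.17],[[0,0,0],-0.17],[[0,0,0],-0.17],[[0,0,0],-0.17],[[0,0,0],-0.17],[[0,0,0],-0.17]]'
python3 - <<'E'
from fit import *
c=manip.camera("scene");c2=manip.camera("top")
st()
for W in(pts(c),pts(c2)):
    m=near(W)&(W[...,2]>40)&(W[...,2]<73); P=W[m][:,:2]-O;a=P@ex;k=(a<-80)&(a>-140)&(abs(P@ey)<70);print(np.round(np.percentile(a[k],[1,5,10,50,90]),1))
    P=W[near(W)&(W[...,2]>82)&(W[...,2]<115)];Q=P[:,:2]-O;x=Q@ex;y=Q@ey;k=(x<54)&(x>-20)&(abs(y)<38)
    X=np.stack([x[k],y[k]],1);_,_,V=np.linalg.svd(X-X.mean(0));print(k.sum(),"centre",X.mean(0),np.percentile((X-X.mean(0))@V[0],[1,99]),"wing deg",np.degrees(np.arctan2(V[0,1],V[0,0])),"ztop",np.percentile(P[k][:,2],95))
E
```

```text
clock: 10.15
eef_pos: [467.2, 64.9, 153.3]
eef_rot: [2.444, 1.571, 0.156]
wrist_force: [-0.8, 0.0, -0.0]
finger_gap: 0.5
clock: 11.4
eef_pos: [467.2, 64.9, 153.3]
eef_rot: [0.789, 1.571, 0.201]
wrist_force: [0.1, -0.5, -0.0]
finger_gap: 0.5
t 11.5 p [467.3  64.9 153.3] box [-1.317e+02 -1.000e-01] toolx [ 0.  0. -1.] psi_y box deg 46.5 F [0.12 0.   0.74] M [ 0.05 -0.17  0.02] gap 0.3 j [ 0.06  0.15  1.77  0.    1.22 -0.92]
[-103.4 -102.2 -101.9  -99.4  -97.5]
190 centre [23.59522559  1.07623716] [-34.27967558  28.79434551] wing deg 55.36282344237699 ztop 109.89213654598059
[-102.1 -101.4 -101.3  -97.6  -88.1]
109 centre [20.29398559  0.79359132] [-29.4741862   30.97113187] wing deg -125.7359107085496 ztop 109.7724220029128
```

```bash
python3 -m handwheel '[[[0,0,0],-0.14],[[0,0,0],0],[[0,0,0],0],[[0,0,0],0],[[0,0,0],0],[[0,0,0],0],[[0,0,0],0],[[0,0,0],0],[[0,0,0],0],[[0,0,0],0]]'
python3 -c "
from fit import *
to(24.5,-31.5,99)"
```

```text
clock: 12.75
eef_pos: [467.6, 64.9, 153.3]
eef_rot: [-3.115, 1.571, 2.715]
wrist_force: [-0.0, 0.2, -0.2]
finger_gap: 0.6
t 12.75 p [467.6  64.9 153.3] box [-131.3   -0.2] toolx [-0.  0. -1.] psi_y box deg 54.4 F [-0.01  0.15 -0.18] M [-0.01 -0.17 -0.  ] gap 0.6 j [ 0.06  0.15  1.77  0.    1.22 -1.06]
shift [ 54.3  65.3 144.9]
```

```bash
python3 -m handwheel '[[[0,16.3,36.2],0],[[0,16.3,36.2],0],[[0,16.3,36.2],0],[[0,16.4,36.3],0],[[0,0,0],0],[[18,0,0],0],[[18,0,0],0],[[18,0,0],0],[[0,0,0],0],[[0,0,0],0]]'
python3 - <<'E'
from fit import *
st()
c=manip.camera("top");save(c,"t2.png",(240,130,340,210),7)
c=manip.camera("scene");save(c,"s2.png",(290,190,410,280),6)
E
```

```text
clock: 14.0
eef_pos: [626.6, 60.3, 99.9]
eef_rot: [0.509, 1.57, 0.056]
wrist_force: [1.1, 0.9, -0.8]
finger_gap: 0.7
t 14.0 p [626.6  60.3  99.9] box [ 24.7 -31.5] toolx [ 0.001  0.    -1.   ] psi_y box deg 54.4 F [ 1.09  0.93 -0.8 ] M [ 0.03 -0.1  -0.02] gap 0.7 j [ 0.04  0.55  1.37  0.    1.23 -1.08]
```

View pics/s2.png

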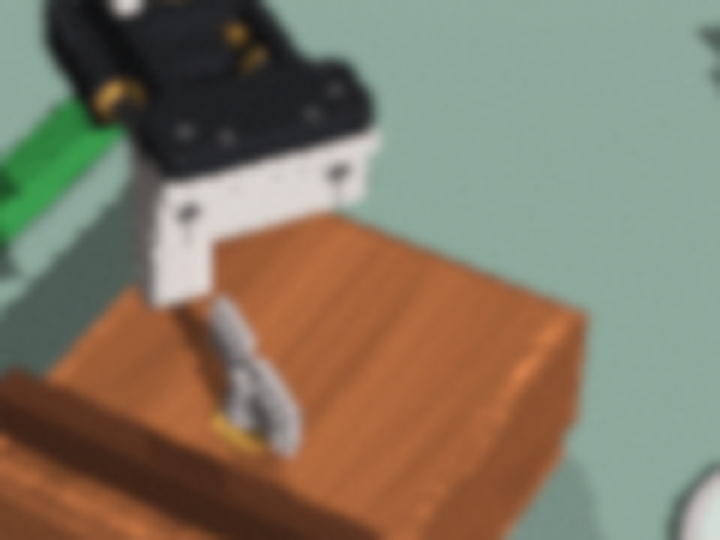

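```bash
python3 -m handwheel '[[[0.5,0,-5],0],[[0.4,0,-4.5],0],[[0,-1.61,-3.58],0.15],[[0,-1.61,-3.58],0.15],[[0,-1.61,-3.58],0.15],[[0,-1.61,-3.58],0.15],[[0,-1.61,-3.58],0.15],[[0,-1.61,-3.58],0.15],[[0,-1.61,-3.58],0.15],[[0,-1.61,-3.58],0.15]]'
cat >> fit.py <<'E'
def rel():
    p,M=st(); d=np.r_[b2w(20,0),p[2]]-p; l=M.T@d; print("r",round(l[1],1),"w",round(-l[2],1))
def wing():
    for n in("scene","top"):
        c=manip.camera(n);W=pts(c);P=W[near(W)&(W[...,2]>82)&(W[...,2]<110)];Q=P[:,:2]-O;x=Q@ex-20;y=Q@ey
        k=(np.hypot(x,y)<36); X=np.stack([x[k],y[k]],1)
        s=(c["pixels"].astype(int)[near(W)&(W[...,2]>82)&(W[...,2]<110)][k]); 
        print(n,k.sum(),X.mean(0).round(1)); 
        save(c,n+"_w%d.png"%int(manip.read_state()["clock"]*10),(290,190,410,280) if n=="scene" else (250,130,340,198),6)
E
python3 -c "
from fit import *
rel();wing()"; ls pics
```

```text
clock: 15.35
eef_pos: [592.5, 80.2, 98.6]
eef_rot: [1.837, 1.571, 0.179]
wrist_force: [-1.4, -0.5, -0.0]
finger_gap: 0.4
t 15.35 p [592.5  80.2  98.6] box [-5.7 -6.1] toolx [ 0.  0. -1.] psi_y box deg -14.7 F [-1.38 -0.5  -0.04] M [-0.02 -0.1  -0.  ] gap 0.4 j [0.07 0.48 1.47 0.   1.19 0.16]
r 23.3 w 12.4
scene 183 [4.  1.3]
top 0 [nan nan]
a.png
b.png
s1.png
s2.png
scene0.png
scene_w154.png
t1.png
t2.png
top0.png
top_w154.pngfit.py:20: RuntimeWarning: Mean of empty slice.
  print(n,k.sum(),X.mean(0).round(1));
  ret = um.true_divide(
```

View pics/scene_w154.png

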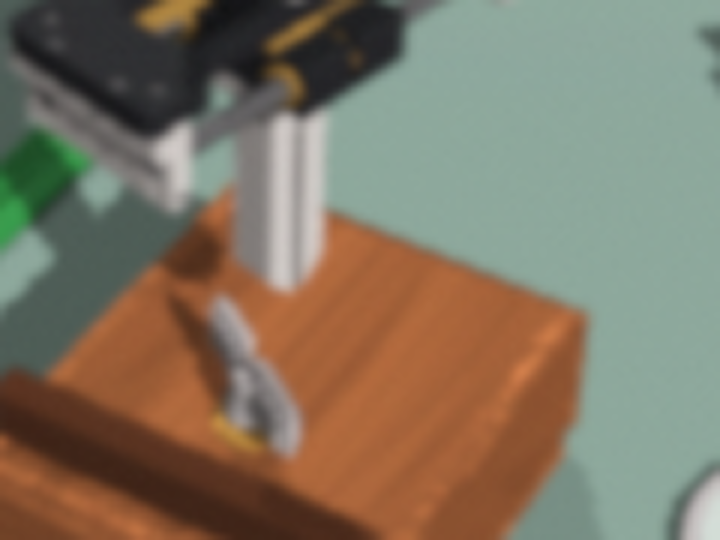

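```bash
python3 - <<'E'
from fit import *
c=manip.camera("scene");W=pts(c)
for v,u in((238,337),(232,334),(225,337),(215,337),(243,328),(252,332),(262,337)): print(v,u,W[v,u].round(),((W[v,u,:2]-O)@ex).round(),((W[v,u,:2]-O)@ey).round())
m=near(W)&(W[...,2]>80)&(W[...,2]<175);P=W[m];Q=P[:,:2]-O;x=Q@ex;y=Q@ey;f=(x<0)&(x>-60)&(abs(y)<40)
for lo in range(80,170,10):
    k=f&(P[:,2]>lo)&(P[:,2]<lo+10)
    if k.sum()>3: print(lo,k.sum(),np.percentile(x[k],[2,50,98]).round(),np.percentile(y[k],[2,50,98]).round())
E
```

```text
238 337 [556.  53.  74.] -46.0 -27.0
232 334 [607.  87. 147.] 10.0 -2.0
225 337 [601.  89. 164.] 4.0 1.0
215 337 [601.  89. 190.] 4.0 1.0
243 328 [609.  73. 109.] 10.0 -16.0
252 332 [619.  92. 102.] 22.0 1.0
262 337 [632. 117.  99.] 39.0 23.0
120 5 [-10.  -4.  -2.] [2. 4. 5.]
130 17 [-13.  -5.  -0.] [2. 5. 7.]
140 20 [-13.  -7.  -3.] [2. 5. 7.]
150 17 [-12.  -7.  -3.] [2. 5. 7.]
160 17 [-11.  -7.  -1.] [2. 5. 8.]
```

View pics/t2.png

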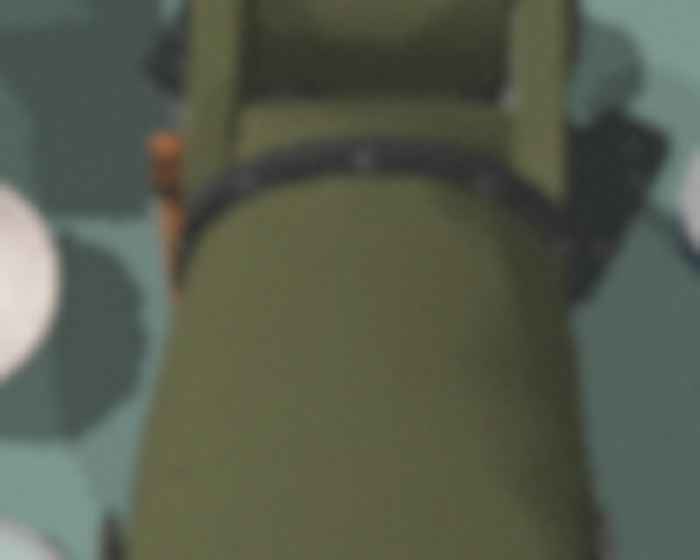

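```bash
python3 - <<'E'
from fit import *
c=manip.camera("scene");W=pts(c)
for v in range(206,246,2): print(v,[tuple(np.nan_to_num(W[v,u]).round().astype(int).tolist()) for u in (333,336,338,341)])
print(c["xyz"],manip.read_state()["eef_pos"])
K=np.array(c["mtx"]);Rm=R.from_euler("xyz",c["orientation"]).as_matrix()
for z in(88,99,128,185):
    q=Rm.T@(np.array([592.5,80.2,z])-c["xyz"]);print(z,K[0,0]*q[0]/-q[2]+K[0,2],K[1,1]*-q[1]/-q[2]+K[1,2])
E
```

```text
206 [(631, 104, 239), (624, 106, 236), (620, 107, 234), (618, 113, 236)]
208 [(633, 106, 236), (605, 90, 211), (618, 106, 227), (619, 113, 232)]
210 [(607, 84, 204), (606, 90, 207), (599, 90, 202), (592, 92, 199)]
212 [(607, 83, 198), (606, 91, 202), (599, 90, 197), (591, 91, 192)]
214 [(605, 82, 191), (605, 90, 196), (599, 90, 191), (590, 91, 187)]
216 [(607, 83, 188), (604, 89, 190), (601, 92, 189), (591, 91, 182)]
218 [(605, 82, 181), (605, 90, 185), (599, 90, 182), (590, 91, 176)]
220 [(606, 83, 176), (605, 90, 180), (598, 89, 175), (590, 91, 171)]
222 [(606, 83, 172), (605, 90, 175), (599, 91, 172), (590, 90, 165)]
224 [(607, 84, 167), (604, 89, 168), (599, 91, 166), (590, 91, 160)]
226 [(607, 84, 162), (605, 90, 164), (598, 90, 160), (590, 91, 154)]
228 [(606, 83, 155), (604, 90, 158), (599, 90, 155), (591, 92, 150)]
230 [(607, 84, 151), (605, 90, 153), (597, 89, 148), (589, 91, 143)]
232 [(605, 83, 144), (605, 90, 148), (598, 90, 143), (589, 91, 137)]
234 [(606, 84, 139), (605, 90, 142), (598, 90, 137), (589, 91, 132)]
236 [(558, 43, 76), (604, 90, 136), (597, 90, 131), (545, 55, 74)]
238 [(565, 48, 78), (560, 53, 77), (598, 90, 126), (552, 61, 77)]
240 [(567, 51, 75), (565, 58, 77), (561, 60, 76), (556, 65, 76)]
242 [(571, 54, 73), (567, 59, 73), (565, 63, 75), (562, 69, 76)]
244 [(578, 60, 75), (574, 65, 77), (571, 69, 76), (566, 73, 76)]
[1114.65345744  517.19814162  748.43515865] [592.70903799  80.03018056  98.59161707]
88 335.7862517358969 247.64178518620201
99 335.84907100972526 243.94311502130267
128 336.01914914409343 233.9292628553603
185 336.3735856755996 213.06076590307416
```

The image shows the fingertips at z≈125, about 37 mm higher than the reported TCP implies, so the stroke passed above the wings. I'm going back to the start of the arc, then going lower while checking from the camera.

```bash
python3 -m handwheel '[[[0,2.13,3.3],-0.15],[[0,2.13,3.3],-0.15],[[0,2.13,3.3],-0.15],[[0,2.13,3.3],-0.15],[[0,2.13,3.3],-0.15],[[0,2.13,3.3],-0.15],[[0,2.13,3.3],-0.15],[[0,2.13,3.3],-0.15],[[0,0,9],0],[[0,0,0],0]]'
python3 -m handwheel '[[[5,0,0],0],[[5,0,0],0],[[5,0,0],0],[[5,0,0],0],[[0,0,0],0],[[0,0,0],0],[[0,0,0],0],[[0,0,0],0],[[0,0,0],0],[[0,0,0],0]]'
python3 - <<'E'
from fit import *
rel()
c=manip.camera("scene");W=pts(c);save(c,"s3.png",(290,190,410,280),6)
P=W[near(W)&(W[...,2]>83)];Q=P[:,:2]-O;x=Q@ex;y=Q@ey;f=(abs(x-25)<25)&(y<-18)&(y>-50)&(P[:,2]<200)
for lo in range(80,170,5):
    k=f&(P[:,2]>lo)&(P[:,2]<lo+5)
    if k.sum()>1: print(lo,k.sum(),np.percentile(x[k],[2,50,98]).round(),np.percentile(y[k],[2,50,98]).round())
E
```

```text
clock: 16.8
eef_pos: [626.4, 60.0, 98.3]
eef_rot: [0.102, 1.571, -0.353]
wrist_force: [-0.6, -0.0, -0.5]
finger_gap: 0.5
clock: 18.05
eef_pos: [626.0, 60.5, 78.5]
eef_rot: [0.227, 1.571, -0.226]
wrist_force: [0.3, 1.1, 0.1]
finger_gap: 0.7
t 18.05 p [626.   60.5  78.5] box [ 24.1 -31.2] toolx [ 0. -0. -1.] psi_y box deg 54.4 F [0.35 1.08 0.07] M [ 0.   -0.12 -0.02] gap 0.7 j [ 0.04  0.57  1.39 -0.    1.19 -1.08]
r 23.0 w 21.5
90 2 [ 8.  9. 10.] [-25. -23. -22.]
95 5 [ 5.  9. 10.] [-27. -23. -21.]
100 5 [6. 7. 9.] [-26. -24. -19.]
105 14 [ 1.  8. 36.] [-38. -24. -18.]
110 11 [ 4. 29. 38.] [-42. -25. -20.]
115 19 [27. 34. 39.] [-40. -25. -18.]
120 14 [27. 33. 40.] [-42. -24. -18.]
125 18 [28. 34. 40.] [-42. -25. -19.]
130 18 [27. 34. 39.] [-44. -25. -18.]
135 10 [27. 32. 40.] [-44. -37. -27.]
140 6 [25. 29. 36.] [-46. -42. -32.]
145 9 [27. 31. 37.] [-44. -39. -31.]
150 6 [27. 29. 37.] [-45. -39. -31.]
155 6 [26. 30. 36.] [-45. -41. -32.]
160 8 [27. 31. 38.] [-44. -38. -30.]
165 2 [32. 34. 37.] [-38. -34. -30.]
```

View pics/s3.png

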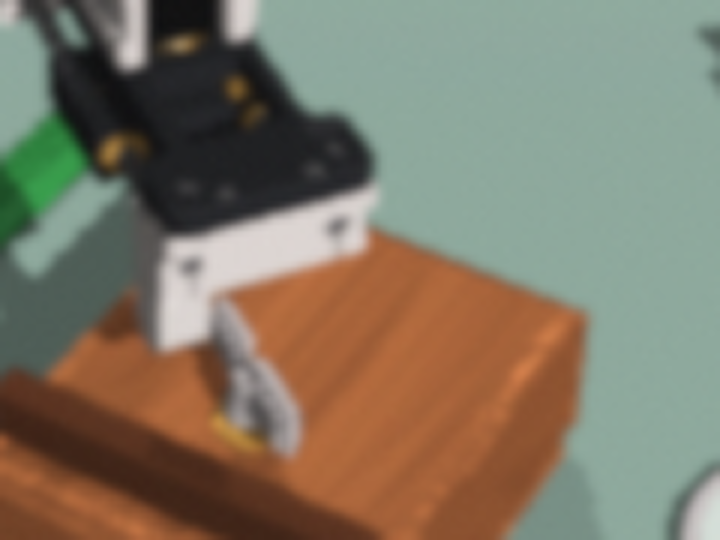

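```bash
python3 - <<'E'
from fit import *
c=manip.camera("scene");W=pts(c)
def pr(u,v):
    w=W[v,u];q=w[:2]-O;return (round(q@ex),round(q@ey),round(w[2])) if not np.isnan(w[0]) else None
for cx,cy in((170,250),(170,300),(170,330),(170,343),(200,335),(200,345),(240,240),(240,270),(240,285),(300,230),(300,250),(300,262),(350,210),(350,235),(350,248),(300,190),(230,310)):
    print(cx,cy,pr(290+cx//6,190+cy//6))
E
```

```text
170 250 (103, 20, 231)
170 300 (97, 16, 203)
170 330 (37, -24, 122)
170 343 (37, -24, 116)
200 335 (28, -18, 117)
200 345 (-1, -36, 78)
240 240 (79, 30, 221)
240 270 (77, 29, 206)
240 285 (78, 30, 202)
300 230 (63, 42, 218)
300 250 (62, 42, 211)
300 262 (61, 41, 205)
350 210 (51, 52, 222)
350 235 (50, 52, 211)
350 248 (49, 51, 205)
300 190 (70, 46, 243)
230 310 (5, -19, 110)
```

```bash
python3 -m handwheel '[[[5,0,0],0],[[5,0,0],0],[[5,0,0],0],[[3,0,0],0],[[2,0,0],0],[[2,0,0],0],[[0,0,0],0],[[0,0,0],0],[[0,0,0],0],[[0,0,0],0]]'
python3 - <<'E'
from fit import *
rel()
c=manip.camera("scene");W=pts(c);save(c,"s4.png",(290,190,410,280),6)
for v in range(240,262,2): print(v,[ (lambda w:(round((w[:2]-O)@ex),round((w[:2]-O)@ey),round(w[2])))(np.nan_to_num(W[v,u])) for u in (316,318,320,323)])
E
```

```text
clock: 19.4
eef_pos: [626.0, 60.4, 56.5]
eef_rot: [0.293, 1.571, -0.16]
wrist_force: [0.5, -1.0, -0.4]
finger_gap: 0.3
t 19.4 p [626.   60.4  56.5] box [ 24.1 -31.3] toolx [ 0. -0. -1.] psi_y box deg 54.4 F [ 0.49 -1.   -0.39] M [ 0.01 -0.12 -0.  ] gap 0.3 j [ 0.04  0.59  1.4  -0.    1.15 -1.08]
r 23.0 w 21.6
240 [(98, 12, 202), (104, 20, 211), (99, 22, 208), (95, 26, 207)]
242 [(98, 12, 197), (103, 20, 205), (94, 18, 197), (90, 22, 195)]
244 [(97, 12, 191), (100, 17, 196), (94, 18, 191), (90, 22, 191)]
246 [(96, 10, 184), (98, 16, 189), (95, 19, 188), (91, 23, 186)]
248 [(39, -28, 113), (97, 16, 183), (94, 18, 182), (27, -18, 108)]
250 [(38, -28, 106), (37, -24, 107), (33, -22, 105), (26, -19, 101)]
252 [(39, -28, 101), (37, -24, 101), (31, -23, 97), (30, -16, 99)]
254 [(39, -28, 95), (40, -23, 98), (34, -22, 94), (15, -26, 76)]
256 [(28, -36, 75), (27, -31, 77), (24, -28, 76), (19, -23, 75)]
258 [(33, -32, 76), (32, -28, 77), (27, -26, 74), (25, -20, 75)]
260 [(38, -29, 76), (35, -26, 75), (31, -23, 73), (30, -16, 76)]
```

View pics/s4.png

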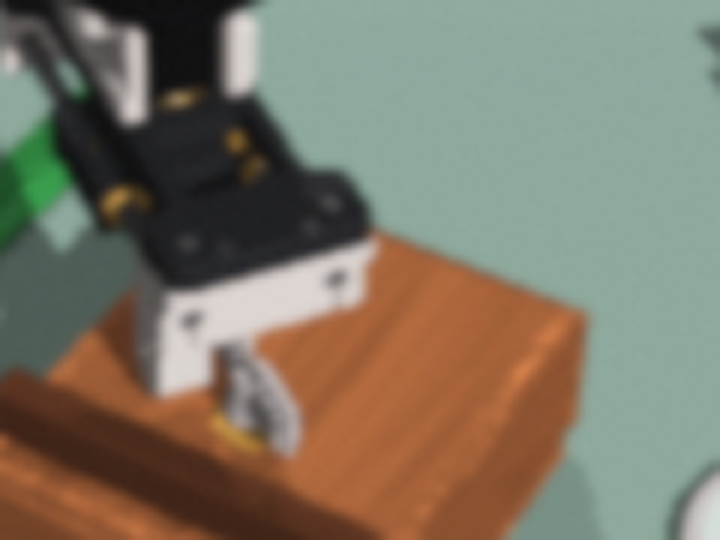

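```bash
python3 -m handwheel '[[[0,0,-5],0],[[0,0,-4],0],[[0,-1.61,-3.58],0.15],[[0,-1.61,-3.58],0.15],[[0,-1.61,-3.58],0.15],[[0,-1.61,-3.58],0.15],[[0,-1.61,-3.58],0.15],[[0,-1.61,-3.58],0.15],[[0,0,0],0],[[0,0,0],0]]'
python3 - <<'E'
from fit import *
rel()
c=manip.camera("scene");W=pts(c);save(c,"s5.png",(290,190,410,280),6)
for v in range(236,262,2): print(v,[ (lambda w:(round((w[:2]-O)@ex),round((w[:2]-O)@ey),round(w[2])))(np.nan_to_num(W[v,u])) for u in (328,331,334,337,340)])
E
```

```text
clock: 20.7
eef_pos: [596.8, 73.2, 56.4]
eef_rot: [-1.357, 1.57, -2.706]
wrist_force: [-0.8, -2.4, -1.5]
finger_gap: 0.8
t 20.7 p [596.8  73.2  56.4] box [ -2.5 -13.7] toolx [-0. -0. -1.] psi_y box deg 3.0 F [-0.83 -2.43 -1.55] M [-0.53 -0.   -0.01] gap 0.8 j [ 0.06  0.54  1.49 -0.    1.12 -0.16]
r 23.2 w 12.6
236 [(77, 25, 201), (11, -8, 134), (9, -2, 136), (-4, -3, 125), (-54, -24, 76)]
238 [(76, 25, 196), (8, -10, 125), (9, -2, 129), (-7, -5, 116), (-46, -19, 78)]
240 [(78, 26, 193), (11, -8, 123), (10, -2, 125), (-6, -4, 111), (-43, -17, 76)]
242 [(77, 25, 187), (11, -8, 117), (6, -4, 115), (-6, -4, 106), (-8, 2, 107)]
244 [(10, -16, 107), (10, -9, 111), (7, -3, 110), (-6, -4, 99), (-4, 5, 106)]
246 [(11, -16, 102), (10, -9, 104), (7, -3, 105), (8, 4, 109), (0, 7, 104)]
248 [(12, -15, 97), (11, -8, 100), (17, 3, 110), (9, 5, 105), (1, 8, 100)]
250 [(-3, -24, 74), (15, -6, 99), (15, 2, 102), (10, 6, 100), (1, 8, 94)]
252 [(33, -2, 110), (24, 0, 103), (17, 3, 99), (9, 6, 94), (-9, 3, 77)]
254 [(36, 0, 107), (27, 2, 100), (23, 7, 100), (-1, 0, 76), (-4, 6, 76)]
256 [(35, -1, 100), (29, 3, 97), (23, 6, 94), (5, 3, 76), (2, 9, 77)]
258 [(36, 0, 96), (28, 2, 89), (23, 7, 88), (11, 7, 78), (6, 12, 76)]
260 [(27, -6, 79), (-603, 15, 0), (25, 8, 85), (15, 10, 77), (10, 14, 75)]
```

View pics/s5.png

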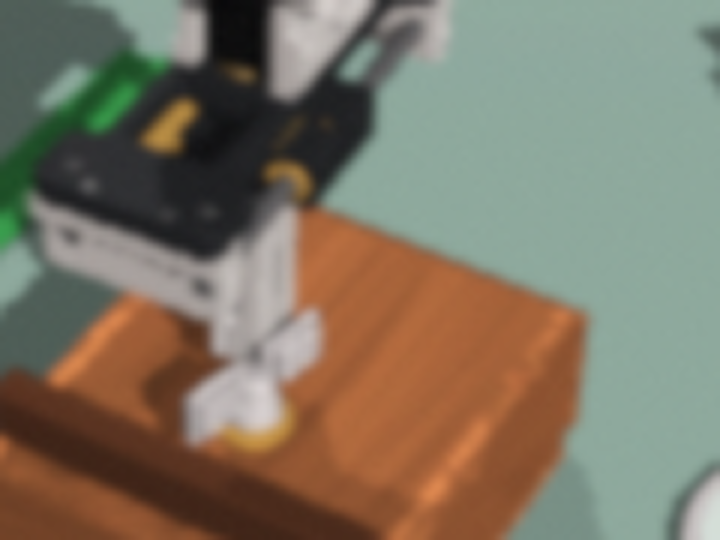

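```bash
python3 -m handwheel '[[[0,-1.61,-3.58],0.15],[[0,-1.61,-3.58],0.15],[[0,-1.61,-3.58],0.15],[[0,-1.61,-3.58],0.15],[[0,-1.61,-3.58],0.15],[[0,-1.61,-3.58],0.15],[[0,-1.61,-3.58],0.15],[[0,-1.61,-3.58],0.15],[[0,-1.61,-3.58],0.15],[[0,-1.61,-3.58],0.15]]'
python3 -m handwheel '[[[0,-1.61,-3.58],0.15],[[0,-1.61,-3.58],0.15],[[0,0,0],0],[[0,0,6],0],[[0,0,8],0],[[-20,0,0],0],[[-20,0,0],0],[[-15,0,0],0],[[0,0,0],-0.17],[[0,0,0],-0.17]]'
python3 -m handwheel '[[[0,0,0],-0.17],[[0,0,0],-0.17],[[0,0,0],-0.17],[[0,0,0],-0.17],[[0,0,0],-0.17],[[0,0,0],-0.17],[[0,0,0],-0.17],[[0,0,0],-0.17],[[0,0,0],-0.17],[[0,0,0],-0.17]]'
python3 - <<'E'
from fit import *
rel()
c=manip.camera("scene");W=pts(c);save(c,"s6.png",(290,190,410,280),6)
P=W[near(W)&(W[...,2]>87)&(W[...,2]<109)];Q=P[:,:2]-O;x=Q@ex-20;y=Q@ey;k=np.hypot(x,y)<36
X=np.stack([x[k],y[k]],1);_,_,V=np.linalg.svd(X-X.mean(0));print(k.sum(),X.mean(0),np.percentile((X-X.mean(0))@V[0],[1,99]),np.degrees(np.arctan2(V[0,1],V[0,0])))
E
```

```text
clock: 22.0
eef_pos: [598.0, 109.2, 56.4]
eef_rot: [-0.318, 1.57, 3.11]
wrist_force: [-2.0, -2.1, -0.4]
finger_gap: 0.4
clock: 23.25
eef_pos: [590.3, 113.9, 111.7]
eef_rot: [3.107, 1.57, 0.3]
wrist_force: [-0.6, 1.1, 1.0]
finger_gap: 0.6
clock: 24.5
eef_pos: [590.2, 113.9, 111.5]
eef_rot: [-2.469, 1.571, 2.708]
wrist_force: [-0.8, 0.0, 0.2]
finger_gap: 0.5
t 24.5 p [590.2 113.9 111.5] box [-2.2 27.5] toolx [-0.  0. -1.] psi_y box deg 16.9 F [-0.81  0.01  0.19] M [-0.03 -0.11  0.1 ] gap 0.5 j [ 0.13  0.47  1.45  0.    1.22 -0.33]
r 13.2 w -32.7
192 [2.89943558 0.93908708] [-31.78437093  29.28231455] 66.96280302986854
```

View pics/s6.png

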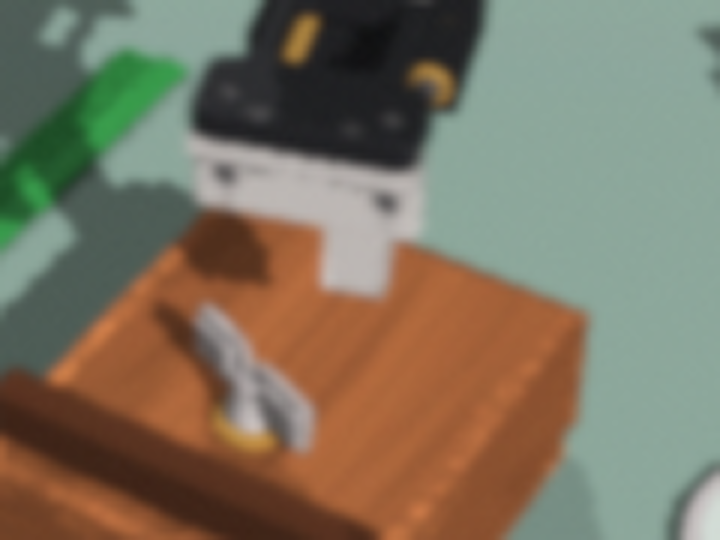

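```bash
python3 -m handwheel '[[[0,0,0],-0.17],[[0,0,0],-0.17],[[0,0,0],-0.17],[[0,0,0],-0.17],[[0,0,0],-0.17],[[0,0,0],0],[[0,0,0],0],[[0,0,0],0],[[0,0,0],0],[[0,0,0],0]]'
python3 -c "
from fit import *
to(30.7,-30,56)"
```

```text
clock: 25.8
eef_pos: [590.5, 113.9, 111.5]
eef_rot: [1.191, 1.571, 0.928]
wrist_force: [-1.2, 0.4, 0.2]
finger_gap: 0.1
t 25.8 p [590.5 113.9 111.5] box [-1.9 27.4] toolx [ 0.  0. -1.] psi_y box deg 65.2 F [-1.19  0.45  0.19] M [ 0.02 -0.16  0.05] gap 0.1 j [ 0.13  0.47  1.44  0.    1.22 -1.18]
shift [ 55.5 -38.5  53.7]
```

```bash
python3 -m handwheel '[[[0,-19.2,26.8],0],[[0,-19.2,26.8],0],[[0,0,0],0],[[15,0,0],0],[[15,0,0],0],[[15,0,0],0],[[12,0,0],0],[[0,0,0],0],[[0,0,-5],0],[[0,0,-4],0]]'
python3 -c "
from fit import *
rel()"
```

```text
clock: 27.05
eef_pos: [623.5, 65.3, 55.0]
eef_rot: [0.308, 1.57, 0.045]
wrist_force: [0.6, -1.1, -0.6]
finger_gap: 0.5
t 27.05 p [623.5  65.3  55. ] box [ 22.5 -26. ] toolx [ 0.001  0.    -1.   ] psi_y box deg 65.2 F [ 0.58 -1.07 -0.59] M [-0.08 -0.41  0.07] gap 0.5 j [ 0.05  0.59  1.41 -0.    1.14 -1.26]
r 22.6 w 13.1
```

```bash
python3 -m handwheel '[[[0,-1.61,-3.58],0.15],[[0,-1.61,-3.58],0.15],[[0,-1.61,-3.58],0.15],[[0,-1.61,-3.58],0.15],[[0,-1.61,-3.58],0.15],[[0,-1.61,-3.58],0.15],[[0,-1.61,-3.58],0.15],[[0,-1.61,-3.58],0.15],[[0,-1.61,-3.58],0.15],[[0,-1.61,-3.58],0.15]]'
python3 -m handwheel '[[[0,-1.61,-3.58],0.15],[[0,-1.61,-3.58],0.15],[[0,-1.61,-3.58],0.15],[[0,-1.61,-3.58],0.15],[[0,-0.53,-1.19],0.05],[[0,0,0],0],[[0,0,0],0],[[0,0,0],0],[[0,0,0],0],[[0,0,0],0]]'
python3 - <<'E'
from fit import *
rel()
c=manip.camera("scene");W=pts(c);save(c,"s7.png",(290,190,410,280),6)
E
```

```text
clock: 28.3
eef_pos: [592.2, 82.4, 54.6]
eef_rot: [0.038, 1.57, -1.73]
wrist_force: [1.4, -3.4, -2.6]
finger_gap: 0.6
clock: 29.55
eef_pos: [592.9, 99.5, 54.5]
eef_rot: [3.026, 1.571, 0.614]
wrist_force: [-2.3, -1.8, 0.9]
finger_gap: -0.1
t 29.55 p [592.9  99.5  54.5] box [-1.9 12.9] toolx [ 0.  0. -1.] psi_y box deg -57.9 F [-2.3  -1.78  0.94] M [-0.31  0.43 -0.03] gap -0.1 j [0.11 0.54 1.49 0.   1.11 0.95]
r 22.5 w 11.8
```

View pics/s7.png

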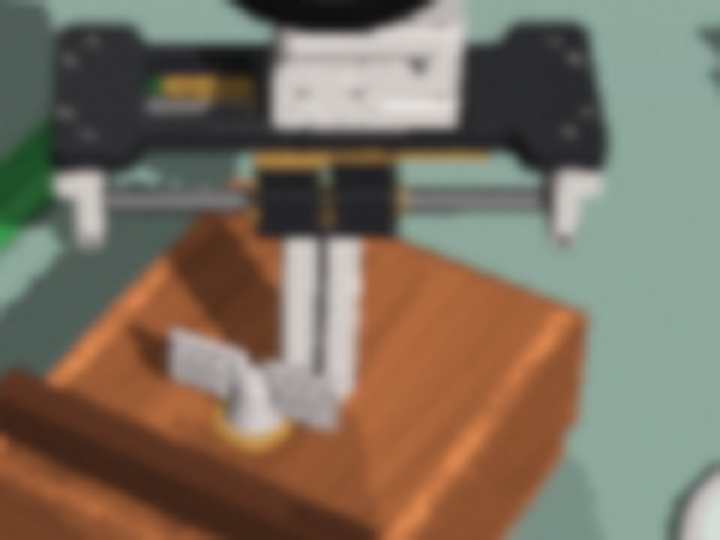

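```bash
python3 -m handwheel '[[[0,-0.53,-1.15],0.05],[[0,-0.53,-1.15],0.05],[[0,-0.53,-1.15],0.05],[[0,-0.53,-1.15],0.05],[[0,0,0],0],[[0,0,0],0],[[0,0,0],0],[[0,0,0],0],[[0,0,0],0],[[0,0,0],0]]'
python3 - <<'E'
from fit import *
rel()
c=manip.camera("scene");W=pts(c);save(c,"s8.png",(290,190,410,280),6)
P=W[near(W)&(W[...,2]>87)&(W[...,2]<107)];Q=P[:,:2]-O;x=Q@ex-20;y=Q@ey;k=(np.hypot(x,y)<38)&(y<-9)
print(np.c_[x[k],y[k],P[k][:,2]].round()[::4].tolist(), np.polyfit(y[k],x[k],1))
E
```

```text
clock: 30.85
eef_pos: [595.0, 103.6, 54.4]
eef_rot: [0.045, 1.57, -2.567]
wrist_force: [-4.3, -3.2, 2.3]
finger_gap: 0.4
t 30.85 p [595.  103.6  54.4] box [ 0.8 16.5] toolx [-0.001 -0.001 -1.   ] psi_y box deg -69.4 F [-4.35 -3.2   2.3 ] M [-0.77  0.85 -0.04] gap 0.4 j [ 0.11  0.54  1.48 -0.    1.12  1.15]
r 22.2 w 12.2
[[-2.0, -31.0, 106.0], [-1.0, -23.0, 107.0], [2.0, -24.0, 106.0], [3.0, -28.0, 102.0], [0.0, -20.0, 104.0], [-1.0, -34.0, 93.0], [3.0, -21.0, 103.0], [-1.0, -13.0, 104.0], [3.0, -26.0, 98.0], [2.0, -16.0, 102.0], [1.0, -32.0, 89.0], [3.0, -21.0, 97.0], [4.0, -10.0, 104.0], [1.0, -24.0, 91.0], [2.0, -14.0, 97.0], [4.0, -23.0, 91.0], [3.0, -13.0, 95.0], [3.0, -18.0, 89.0], [2.0, -9.0, 93.0], [1.0, -10.0, 89.0]] [8.57407630e-05 1.85842875e+00]
```

```bash
python3 -m handwheel '[[[0,-0.3,-0.9],0.03],[[0,0,0],0],[[0,0,0],0],[[0,0,0],0],[[0,0,0],0],[[0,0,0],0],[[0,0,0],0],[[0,0,0],0],[[0,0,0],0],[[0,0,0],0]]'; python3 -c "
from fit import *
rel()"
```

```text
clock: 32.15
eef_pos: [595.3, 104.1, 54.3]
eef_rot: [-0.016, 1.569, -2.659]
wrist_force: [-7.3, -6.0, 2.6]
finger_gap: 0.5
t 32.15 p [595.3 104.1  54.3] box [ 1.2 17. ] toolx [-0.002 -0.001 -1.   ] psi_y box deg -71.1 F [-7.26 -6.05  2.64] M [-0.99  1.27 -0.13] gap 0.5 j [ 0.11  0.54  1.48 -0.    1.12  1.19]
r 22.2 w 12.3
```

Force climbs steeply to 9 N with almost no motion, so the screw is on its stop. Now I retreat and check.

```bash
python3 -m handwheel '[[[0,0,4],0],[[0,0,10],0],[[-25,0,0],0],[[-30,0,0],0],[[-30,0,0],0],[[-10,0,40],0],[[0,0,50],0],[[0,0,50],0],[[0,0,0],0],[[0,0,0],0]]'
python3 - <<'E'
from fit import *
st()
for n in("scene","top"):
    c=manip.camera(n);W=pts(c);W0=np.load(n+"0.npy");save(c,n+"9.png",(260,170,460,320) if n=="scene" else (220,110,400,260),4)
    P=W[near(W)&(W[...,2]>87)&(W[...,2]<109)];Q=P[:,:2]-O;x=Q@ex-20;y=Q@ey;k=np.hypot(x,y)<36;X=np.stack([x[k],y[k]],1)
    if k.sum()>9:_,_,V=np.linalg.svd(X-X.mean(0));print(n,"wing deg",np.degrees(np.arctan2(V[0,1],V[0,0])).round(1),X.mean(0).round(1))
    m=near(W)&(W[...,2]>40)&(W[...,2]<73);a=(W[m][:,:2]-O)@ex;b=(W[m][:,:2]-O)@ey;k=(a<-80)&(a>-140)&(abs(b)<70)
    if k.sum()>9: print("drawer",np.percentile(a[k],[1,5,10,50]).round(1))
    for w in(W0,W):
        P=w[near(w)&(w[...,2]>95.5)&(w[...,2]<103)];Q=P[:,:2]-O;x=Q@ex;y=Q@ey;k=(x>54)&(x<85);print("rail",k.sum(),np.percentile(x[k],[2,50,98]).round(1),np.percentile(y[k],[1,99]).round(1),"slope",np.polyfit(y[k],x[k],1)[0].round(3))
E
```

```text
clock: 33.4
eef_pos: [461.2, 31.1, 149.9]
eef_rot: [2.735, 1.569, 0.092]
wrist_force: [-0.1, 0.3, 0.4]
finger_gap: 0.3
t 33.4 p [461.2  31.1 149.9] box [-143.3  -32.4] toolx [ 0.002  0.    -1.   ] psi_y box deg -71.1 F [-0.13  0.32  0.38] M [ 0.02 -0.02 -0.03] gap 0.3 j [-0.01  0.13  1.8   0.    1.21  1.06]
scene wing deg 90.3 [2.1 1.1]
drawer [-103.  -102.  -101.7  -99.3]
rail 480 [60.6 69.2 76. ] [-72.1  73.2] slope -0.004
rail 473 [60.  69.5 76.2] [-72.2  72.9] slope -0.004
top wing deg 90.0 [-0.5  0.3]
rail 247 [60.3 67.8 76. ] [-73.5  72.1] slope -0.012
rail 230 [60.1 68.2 75.7] [-73.4  74.1] slope -0.011
```

View pics/scene9.png

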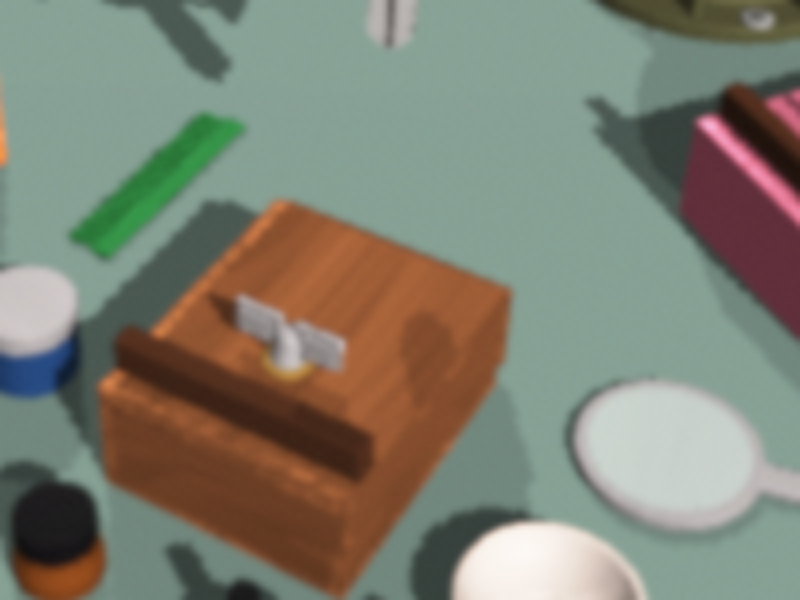

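The drawer is shut, the wings lie parallel to the rail, the box and the other things are where they were, and the hand is clear.

```bash
python3 -c "
from cell import manip
print(manip.sign_off())"
```

```text
the job is handed in; nothing more can be done
None
```

The box is locked up and I handed the job in at about 33 s, with the hand clear. I pushed the drawer shut with closed fingertips, then turned the wing screw clockwise with two pushing strokes until it stopped.

**Last checks**
- **Drawer:** its face lies about 102 mm in front of the box's origin, which is fully shut. The push ended at about 9 N.
- **Screw:** the wings lie along the box's y, measured at 90.3° and 90.0° by the two cameras. At the stop the force rose to about 9 N (horizontal) with almost no motion, so it is tight.
- **Box and other things:** the rail, and so the box, is within about 0.5 mm of where it started. The comb, tin, mirror and the other things look unmoved in the pictures; I did not measure them again.

**What failed or disagreed**
- **Height reading:** the cameras showed the fingertips about 35 to 48 mm higher than the reported tool height implies. I did not find out why and worked from the cameras after that.
- **First stroke:** because of that height error, it passed above the wings without touching anything. I repeated it lower.
- **Drawer push:** it was made before I noticed the error, so the fingers probably touched the board near its top edge rather than at its middle.
- **Finger width:** contact came about 3 mm earlier than the stated pad width suggests.

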